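Lock the cigar mould in its press with a mallet blow

ROBOT

A 6-joint arm with a two-finger parallel gripper is mounted at the origin on the work surface. World frame = base frame: x ahead of the robot, y to its left, z up, the work surface at z = 0. Lengths are in m, angles in rad, forces in N, time in s.
With the tool pointing down it reaches from about 0.25 to 0.85 m from the base axis. Payload 12.5 kg.
Tool frame: the origin (TCP) lies midway between the tips of the shut fingers; the grasp point (between the pads) lies 19 mm behind it; z points along the fingers, y is the line along which they close (so a half turn about z gives the same grasp; the last joint's range is limited). The gripper opens to 93 mm and grips with 3 to 60 N. Pads are 15 mm wide; open, the fingers measure 128 mm over their backs; the gripper's body (75 mm by 188 mm) begins 65 mm behind the grasp point.
Start: joints at [1.09, 0.351, 1.652, -0, 1.139, -0.085], TCP at [0.212, 0.507, 0.219] pointing down, gripper open.
Joint ranges: [-2.75, 2.75], [-0.79, 2.1], [0.01, 2.65], [-1.57, 4.71], [0.07, 3.14], [-2.87, 2.87]. Speed limits (rad/s): [2.22, 2.22, 2.79, 3.14, 3.14, 3.14].

INTERFACE

Orientations are given as [roll, pitch, yaw] about the fixed x, y, z axes, in that order (R = Rz(yaw) Ry(pitch) Rx(roll)).
In Python, from workcell import robot, eyes, order, outline_of gives the robot as it stands.
- The arm moves only by the shell command python3 -m inch 'ROWS' [FORCE]. ROWS is text: rows parted by semicolons, each of 7 numbers parted by spaces: the shift along the tool's x, y, z normalised to -1 to 1, where 1 is 0.04 m, then the turn, a rotation vector about the tool's x, y, z normalised to -1 to 1, where 1 is 0.12 rad, then the opening in per cent of the stroke, from 0 (shut) to 100 (fully open). In form: tx ty tz ax ay az claw; .... A call has 1 to 20 rows; each row shifts and turns the commanded pose from where the row before left it, along the tool's axes as they then stand; what a row does not reach is not made up. A row lasts 1/10 s, in which the tool goes at most 50 mm and 8.59 degrees, less where a joint would pass 70% of its speed; a pose out of reach is approached as far as the arm can. A call with a number of a shift or a turn outside -1 to 1 is refused whole. A call with a gripper value outside its range is refused whole. The fingers move at their own pace and stop on an object; FORCE is the grip in N (left out, the last holds). Time passes only in rows, so rows that do not move let the fingers close. It gives the time, the measured TCP pose, the force, the opening and the grip force at its end, in the units of the state.
- robot.sense(): the state, without advancing time (a new reading comes with each control period).
- eyes.capture(name): name is "side" or "top" or "wrist"; returns (picture, depth): 420x560x3 uint8, blue, green, red; 420x560 float32, m along the optical axis (not along the pixel's ray), 0 where there is no reading.
- eyes.camera_model(name): a dict with "fx", "fy", "cx", "cy" (pixels), "T" (4x4, takes a point from camera to world coordinates). Camera axes: x right, y down, z forward; pixel columns grow to the right and rows downward; lengths in m; the calibration is good to about 2 mm. The wrist camera is an equidistant fisheye: a pixel r from the principal point sees the ray r / f radians off the axis. A picture is of the moment at which its call begins: read the wrist's pose just before it. camera_model takes no time and is no camera call; for the wrist camera it gives the pose at the moment of the call.
- order.job_done(): hands the job in; it is judged then, once.
Trained networks look in the newest picture that a camera, given by its name, has taken for a name from the list of things; names that differ only in an ending like _2 or _b are one class to them, and where a whole thing is asked for, a point or a joint stands for the part that bears it (a point fixed in the world has none). Each returns a list of dicts, best first, with "score" (0 to 1); they miss things now and then, are a little off and sometimes report something else, mostly with a low value. They report only what shows in the picture. A call takes as long as a camera call. They do not tell look-alikes from the thing itself.
- outline_of(camera, name): "region" (420x560 bool, what is visible of it) and "bbox" ([centre column, centre row, width, height] in pixels, round what is visible of it).
The state is a dict: "time_s": time; "joints": joint angles; "joint_velocities": joint speeds; "effort": joint torques, N m; "tool_pos": TCP position; "tool_rot": TCP orientation; "wrist_force": force on the tool from outside, world axes, zero at the start; "wrist_torque": the same for the moment, N m; "opening": finger opening in m; "grasp_force": force on a finger pad.
Only numpy, scipy, OpenCV 4.12 (cv2) and the standard library are available. Lean on these libraries where they do the work, as an engineer would, in place of code of your own. Each camera call takes 0.05 s, during which the arm holds its last target. There are 200 camera calls.

TASK

Push the wooden cigar mould fully home into the screw press, then pick up the mallet and knock the press's slanting sprung locking pin down with it until the pin snaps in and stays fully home; strike square along the pin's own line and do not touch the pin with the gripper. Then stand the mallet back upright on the round board, the same way up as before and with its whole head on the board, and let go; leave the cigar box, the jar and the cigar bundle where they are.

Things in the scene. Friction and masses are not known exactly. Their poses are not given: they have to be found in the camera images.
- press: Steel screw press, fixed. Origin under its frame at bench level; +x away from the robot at yaw 0, +y left. Base 15 mm high, x -160..140, y +-95 mm. Uprights at x 50, y +-80; beam over them 215-250 mm high; platen 78-90 mm high over x -10..110; T-handle to 306 mm. Pin bushing on the +y side, 42 mm across, mouth centre at (-40, 160, 85) mm, axis 35 degrees off vertical, leaning outward to +y.
- mould (a joint): How far the mould sticks out of its home position, in m: 0 is fully home at the stop, it starts 0.03 to 0.06 out and grows towards the press's -x. It slides along the press's x with about 3 N of friction and stays where it is left.
- mould_front (a point): Middle of the robot-side face of the two-part wooden mould, a block 200 mm long in x, 110 mm wide, 48 mm high, its underside 15 mm above the bench; the point is 40 mm above the bench. Axes are the press's. At home it lies 100 mm in front (-x) of the press's origin.
- pin (a joint): How far the locking pin has been driven in, in m: 0 is fully up, 0.018 fully home (head resting on the bushing). It pushes back with 5 to 8 N until about 0.0135, where it snaps over and then stays home by itself; let go before that, it springs back up.
- pin_head: Round steel head of the locking pin, 25 mm across and 8 mm thick, on a 14 mm stem. Origin at the centre of its flat top; z points outward along the pin's axis (35 degrees from vertical, leaning towards the press's +y). The top stands 26 mm beyond the bushing mouth when up, 8 mm when home.
- mallet: Wooden mallet, 0.3 kg, standing on its striking face on the round board. Head 54 by 54 mm, 90 mm high; origin at the centre of the striking face (underside), z up through the head. The handle, 20 mm wide and 24 mm high in section, leaves the head along -x at 45 mm above the striking face and ends 150 mm from the head's axis.
- mallet_grip (a point): Grip point in the middle of the mallet's handle section, 58 mm from the head's axis along -x, 45 mm above the striking face.
- board: Round wooden board fixed on the bench, 200 mm across, 25 mm thick. Origin at the centre of its underside.
- cigar_box: Open plywood box with cigars, 170 by 150 mm, 50 mm high; bystander. Origin at the centre of its underside.
- jar: Amber glass jar with a metal lid, 60 mm across, 90 mm high; bystander. Origin at the centre of its underside.
- bundle: Bundle of nine cigars, 146 mm long in x, 70 mm wide, 50 mm high; bystander. Origin at the centre of its underside.
There are look-alikes about, which are no part of the job. There is more than one size of the mallet; the one meant has the size given above.

How it is judged:
By the outcome, as a careful person would: the job done as asked, in the order asked, and still so for the second after the job is handed in, with the robot touching nothing.
It also fails if it takes over 64 s, if anything falls off the work surface, if the arm or the gripper's body presses on something with over 40 N, if the wrist force passes 120 N, or if a joint passes its speed limit or range.

## Working session

There is one attempt and no reset: what is moved stays moved. The work goes in short steps, Python scripts to look and compute and a shell command to move; the robot and the scene stay as the last step left them, time stands still between calls to the robot, and variables do not carry over. Pictures are saved under pics/ and viewed, at most 10 in all, crops included, and the job is handed in when it is done.

```bash
ls; mkdir -p pics
cat > h.py <<'E'
import numpy as np,cv2
from workcell import robot,eyes,order,outline_of
def pts(cam,depth,mask):
    m=eyes.camera_model(cam);v,u=np.nonzero(mask&(depth>0));d=depth[v,u]
    if cam=='wrist':
        dx,dy=(u-m['cx'])/m['fx'],(v-m['cy'])/m['fy'];r=np.hypot(dx,dy)+1e-9
        k=np.tan(r)/r;P=np.stack([dx*k*d,dy*k*d,d])
    else: P=np.stack([(u-m['cx'])/m['fx']*d,(v-m['cy'])/m['fy']*d,d])
    T=np.array(m['T']);return (T[:3,:3]@P).T+T[:3,3]
E
python3 - <<'E'
from h import *
for c in ['top','side']:
    im,d=eyes.capture(c);cv2.imwrite(f'pics/{c}0.png',im)
    print(c)
    for n in ['press','mould','pin_head','mallet','board','cigar_box','jar','bundle']:
        for o in outline_of(c,n)[:4]:
            P=pts(c,d,o['region'])
            print(n,round(o['score'],2),np.round(o['bbox']),np.round(np.median(P,0),3),np.round(np.percentile(P,[2],axis=0),3),np.round(np.percentile(P,[98],axis=0),3)) if len(P) else print(n,o['score'],o['bbox'])
print(robot.sense())
E
```

```text
pics
top
press 0.72 [303. 190. 120. 101.] [ 0.649 -0.033  0.063] [[ 0.514 -0.145  0.008]] [[0.797 0.118 0.302]]
press 0.24 [312. 209.  37.  57.] [ 0.586 -0.052  0.063] [[ 0.515 -0.105  0.055]] [[0.657 0.001 0.07 ]]
mould 0.83 [312. 211.  40.  50.] [ 0.586 -0.052  0.063] [[ 0.515 -0.106  0.054]] [[ 0.656 -0.001  0.07 ]]
mallet 0.93 [157. 252.  44.  62.] [0.501 0.378 0.084] [[0.393 0.332 0.006]] [[0.553 0.429 0.12 ]]
mallet 0.8 [146. 169.  15.  43.] [0.68  0.427 0.044] [[0.65  0.411 0.02 ]] [[0.767 0.446 0.068]]
mallet 0.79 [233. 280.  40.  27.] [0.395 0.18  0.045] [[ 0.365  0.109 -0.002]] [[0.431 0.218 0.069]]
mallet 0.54 [312. 207.  40.  60.] [ 0.586 -0.052  0.063] [[ 0.515 -0.106  0.053]] [[0.657 0.001 0.07 ]]
board 0.65 [162. 238.  72.  70.] [0.511 0.371 0.024] [[0.422 0.288 0.013]] [[0.603 0.47  0.032]]
cigar_box 0.65 [305. 189. 115. 106.] [ 0.649 -0.033  0.063] [[ 0.514 -0.145  0.008]] [[0.799 0.116 0.302]]
cigar_box 0.62 [416. 246.  60.  62.] [ 0.482 -0.35   0.035] [[ 0.401 -0.423  0.002]] [[ 0.564 -0.274  0.052]]
jar 0.61 [194. 159.  26.  26.] [0.729 0.282 0.087] [[0.708 0.259 
[... 1768 characters left out ...]
  0.049]]
{'time_s': 0.9, 'joints': array([ 1.09040351e+00,  3.50655121e-01,  1.65179467e+00, -9.59464488e-06,
        1.13906361e+00, -8.45977597e-02]), 'joint_velocities': array([-0.00020437,  0.00149235, -0.00272277, -0.00049602, -0.00066388,
        0.00133468]), 'effort': array([ 1.37794406e-03, -4.97224760e+01, -2.85494059e+01,  6.98477961e-02,
        2.19726999e-02,  1.00962873e-05]), 'tool_pos': array([0.21202558, 0.50748913, 0.21865918]), 'tool_rot': array([3.14151442e+00, 1.53803552e-05, 2.74580161e+00]), 'wrist_force': array([-0.65659372,  0.69502904, -0.10730102]), 'wrist_torque': array([-0.0522724 , -0.00598952,  0.00041733]), 'grasp_force': 0.0, 'opening': 0.09312594782708102}
```

Run:
```python
import cv2,numpy as np
t=cv2.imread('pics/top0.png')[120:320,100:460];s=cv2.imread('pics/side0.png')[90:290,140:400]
cv2.imwrite('pics/a.png',np.vstack([cv2.resize(t,(540,300),interpolation=3),cv2.resize(s,(390,300),interpolation=3).copy() if 0 else cv2.copyMakeBorder(cv2.resize(s,(390,300),interpolation=3),0,0,0,150,0)]))
```

```text
(no output)
```

View pics/a.png

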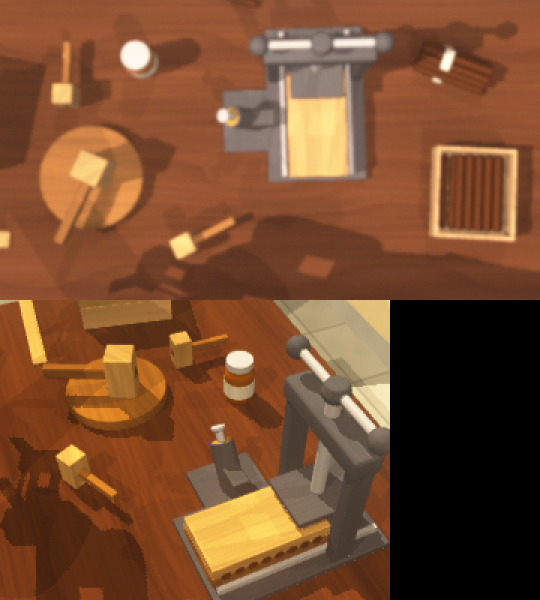

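The picture shows three mallets: A on the round board (top px 157,252), B at (146,169) and C at (233,280). B and C are about 65 mm high and lie on the bench. A's head tops out at 115 mm on the 25 mm board, so it is 90 mm high and is the one meant. The crop confirms this. The mould (top px 312,211) sticks out of the press to the robot side, and the pin is at top px about (252,197), side px (286,178).

Run:
```python
from h import *
def rect(P):
    r=cv2.minAreaRect((P[:,:2]*1000).astype(np.float32));return np.round(r[0],1),np.round(r[1],1),round(r[2],1)
for c in ['top','side']:
    im,d=eyes.capture(c);full=pts(c,d,np.ones_like(d,bool))
    print(c)
    f=full
    def box(x0,x1,y0,y1,z0,z1): 
        return f[(f[:,0]>x0)&(f[:,0]<x1)&(f[:,1]>y0)&(f[:,1]<y1)&(f[:,2]>z0)&(f[:,2]<z1)]
    P=box(.49,.66,-.12,.01,.055,.072);print('mould',rect(P),np.median(P[:,2]))
    P=box(.49,.85,-.2,.2,.20,.26);print('beam',rect(P))
    P=box(.38,.9,-.2,.2,.008,.022);print('base',rect(P))
    P=box(.43,.6,.29,.45,.105,.125);print('mallet head',rect(P),np.median(P,0))
    P=box(.35,.51,.29,.5,.07,.1);print('handle',rect(P),np.median(P[:,2]))
    P=box(.4,.62,.27,.5,.018,.032);print('board',rect(P))
    P=box(.57,.66,.07,.2,.075,.13);print('pin',len(P));o=P[P[:,2].argsort()[::-1]];print(np.round(o[:40:2],4).tolist())
```

```text
top
mould (array([586.7, -52.6]), array([148.2, 110.4]), 1.3) 0.06329107353300689
beam (array([716.2, -49.6]), array([ 47.2, 190.3]), 1.7)
base (array([640.7,   1.1]), array([517.9, 397.1]), 0.0)
mallet head (array([525. , 364.2]), array([55.3, 54.1]), 65.2) [0.52588211 0.36337293 0.11412044]
handle (array([454.7, 394.7]), array([ 35. , 145.7]), 57.4) 0.08071366069422692
board (array([513. , 380.3]), array([199.2, 195.4]), 63.4)
pin 222
[[0.619, 0.1216, 0.1158], [0.622, 0.1109, 0.1136], [0.6195, 0.1164, 0.112], [0.614, 0.1137, 0.1116], [0.6196, 0.1192, 0.111], [0.6307, 0.1166, 0.1106], [0.6279, 0.1166, 0.1103], [0.6252, 0.1166, 0.1101], [0.6198, 0.1139, 0.1094], [0.6227, 0.114, 0.1084], [0.6282, 0.125, 0.1081], [0.6227, 0.1167, 0.108], [0.6173, 0.1168, 0.1072], [0.6118, 0.1195, 0.1066], [0.6174, 0.1223, 0.1064], [0.6312, 0.1252, 0.106], [0.6341, 0.1225, 0.1055], [0.6175, 0.1279, 0.1054], [0.6148, 0.1279, 0.105], [0.6204, 0.128, 0.1043]]
side
mould (array([585.9, -56.6]), array([149.7, 111.2]), 1.4) 0.06334441461354573
beam (array([713.5, -52.6]), array([ 45.8, 191.5]), 1.9)
base (array([626.7,  -1. ]), array([321.3, 520.2]), 85.3)
mallet head (array([523. , 360.5]), array([58.1, 54.3]), 65.4) [0.52248983 0.35477138 0.11357311]
handle (array([453.5, 387.7]), array([ 34.4, 147.7]), 57.3) 0.07999752729484899
board (array([508.5, 372.4]), array([192.4, 196.3]), 69.2)
pin 256
[[0.6221, 0.1099, 0.1133], [0.6251, 0.1105, 0.1116], [0.6172, 0.1109, 0.1109], [0.613, 0.1138, 0.1099], [0.6272, 0.1155, 0.1097], [0.6246, 0.1094, 0.1094], [0.6121, 0.1116, 0.1087], [0.6272, 0.1091, 0.1086], [0.6301, 0.116, 0.1081], [0.617, 0.1104, 0.108], [0.6242, 0.1084, 0.107], [0.6202, 0.1181, 0.1066], [0.6266, 0.1203, 0.1057], [0.6211, 0.1076, 0.1054], [0.6099, 0.1129, 0.105], [0.6091, 0.1174, 0.1047], [0.6088, 0.1232, 0.1029], [0.6087, 0.1165, 0.1021], [0.619, 0.1089, 0.1016], [0.6154, 0.126, 0.1014]]
```

```bash
cat >> h.py <<'E'
from scipy.spatial.transform import Rotation as Ro
def to(pos,rpy):
    "units to go from the measured pose: turn (rotvec/.12), then shift along the tool axes after the turn (/.04)"
    s=robot.sense();A=Ro.from_euler('xyz',s['tool_rot']);B=Ro.from_euler('xyz',rpy)
    print('turn',np.round((A.inv()*B).as_rotvec()/.12,2),'shift after turn',np.round(B.inv().apply(np.array(pos)-s['tool_pos'])/.04,2),
      'shift before turn',np.round(A.inv().apply(np.array(pos)-s['tool_pos'])/.04,2))
E
python3 -m inch '0 0 0 0 0 -.9 0;0 0 0 0 0 -.9 0;0 0 0 0 0 -.9 0;0 0 0 0 0 -.85 0;0 0 0 0 0 0 0' 10
python3 -m inch '-.2 -.45 0 0 0 0 0;-.38 -.89 0 0 0 0 0;-.38 -.89 0 0 0 0 0;-.38 -.89 0 0 0 0 0;-.38 -.89 0 0 0 0 0;-.38 -.89 0 0 0 0 0;-.38 -.89 0 0 0 0 0;-.38 -.89 0 0 0 0 0;-.38 -.89 0 0 0 0 0;-.38 -.89 0 0 0 0 0;-.38 -.89 0 0 0 0 0;-.38 -.89 0 0 0 0 0;-.38 -.89 0 0 0 0 0;-.38 -.89 0 0 0 0 0;-.38 -.89 0 0 0 0 0;-.38 -.89 0 0 0 0 0;-.18 -.44 0 0 0 0 0;0 0 0 0 0 0 0;0 0 0 0 0 0 0'
python3 - <<'E'
from h import *
to([.47,-.0573,.037],[np.pi,0,np.pi+.025])
im,d=eyes.capture('wrist');cv2.imwrite('pics/w1.png',im)
f=pts('wrist',d,np.ones_like(d,bool))
def box(x0,x1,y0,y1,z0,z1): 
    return f[(f[:,0]>x0)&(f[:,0]<x1)&(f[:,1]>y0)&(f[:,1]<y1)&(f[:,2]>z0)&(f[:,2]<z1)]
P=box(.48,.62,-.13,.02,.055,.072);r=cv2.minAreaRect((P[:,:2]*1000).astype(np.float32));print(r,P[:,0].min(),np.median(P[:,2]))
E
```

```text
time_s: 1.5
tool_pos: [0.212, 0.5075, 0.2186]
tool_rot: [-3.142, -0.0, -3.11]
wrist_force: [-0.6, -0.0, 0.2]
opening: 0.0575
grasp_force: 0.0
time_s: 3.4
tool_pos: [0.472, -0.0543, 0.2185]
tool_rot: [3.141, -0.0, -3.114]
wrist_force: [-0.1, 0.2, 0.2]
opening: 0.0006
grasp_force: 0.0
turn [ 0.   -0.    0.02] shift after turn [ 0.05 -0.07  4.54] shift before turn [ 0.05 -0.08  4.54]
((544.4539184570312, -56.41790008544922), (69.5273208618164, 110.21221923828125), 1.5048633813858032) 0.508465085615244 0.063854551952653
```

View pics/w1.png

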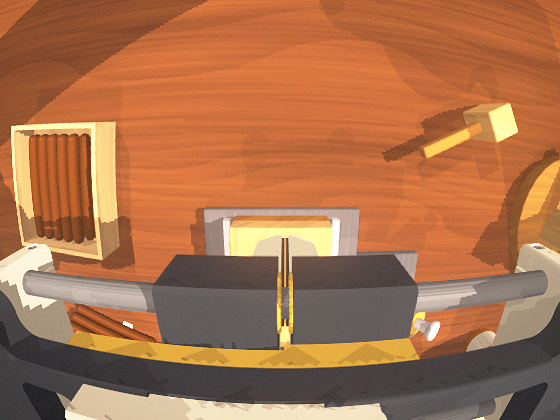

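The wrist view shows the shut fingers centred on the front of the mould (px ~282,225). I'll lower the tool and push.

```bash
python3 -m inch '0 -.07 .5 0 0 0 0;0 0 1 0 0 0 0;0 0 1 0 0 0 0;0 0 1 0 0 0 0;0 0 .7 0 0 0 0;0 0 .34 0 0 0 0;0 0 0 0 0 0 0;0 0 0 0 0 0 0'
python3 -m inch '-.3 0 0 0 0 0 0;-.3 0 0 0 0 0 0;-.3 0 0 0 0 0 0;-.3 0 0 0 0 0 0;-.2 0 0 0 0 0 0;-.2 0 0 0 0 0 0;-.2 0 0 0 0 0 0;-.05 0 0 0 0 0 0'
python3 -m inch '-.08 0 0 0 0 0 0;-.08 0 0 0 0 0 0'
python3 -m inch '-.06 0 0 0 0 0 0;-.06 0 0 0 0 0 0'
```

```text
time_s: 4.25
tool_pos: [0.4725, -0.0567, 0.0376]
tool_rot: [-3.142, 0.0, -3.111]
wrist_force: [-0.1, 0.0, 0.1]
opening: 0.0004
grasp_force: 0.0
time_s: 5.05
tool_pos: [0.5472, -0.055, 0.0373]
tool_rot: [-3.141, 0.001, -3.111]
wrist_force: [-3.1, -0.3, 2.4]
opening: 0.0005
grasp_force: 1.5
time_s: 5.25
tool_pos: [0.5527, -0.0548, 0.037]
tool_rot: [3.141, -0.0, -3.111]
wrist_force: [-3.5, -0.2, 2.5]
opening: 0.0006
grasp_force: 1.6
time_s: 5.45
tool_pos: [0.5552, -0.0547, 0.0368]
tool_rot: [3.141, -0.006, -3.111]
wrist_force: [-25.0, -2.8, 20.0]
opening: 0.0004
grasp_force: 12.3
```

Force jumped to 25 N, so the mould is at the stop. I'll back off, rise and look from above.

```bash
python3 -m inch '0 0 0 0 0 0 0;.3 0 0 0 0 0 0;.7 0 0 0 0 0 0;.5 0 -.7 0 0 0 0;0 0 -1 0 0 0 0;0 0 -1 0 0 0 100;0 0 -1 0 0 0 100;0 0 -.8 0 0 0 100;0 0 0 0 0 0 100'
python3 - <<'E'
from h import *
for c in ['top','side']:
    im,d=eyes.capture(c);f=pts(c,d,np.ones_like(d,bool))
    def box(x0,x1,y0,y1,z0,z1): 
        return f[(f[:,0]>x0)&(f[:,0]<x1)&(f[:,1]>y0)&(f[:,1]<y1)&(f[:,2]>z0)&(f[:,2]<z1)]
    P=box(.49,.66,-.12,.01,.057,.072);r=cv2.minAreaRect((P[:,:2]*1000).astype(np.float32));print('mould',r,np.percentile(P[:,0],1))
    P=box(.49,.85,-.2,.2,.235,.26);r=cv2.minAreaRect((P[:,:2]*1000).astype(np.float32));print('beam',r)
    P=box(.4,.62,.27,.5,.02,.032);print('board',cv2.minAreaRect((P[:,:2]*1000).astype(np.float32)),P[:,:2].min(0),P[:,:2].max(0))
    P=box(.43,.6,.29,.45,.108,.125);print('head',cv2.minAreaRect((P[:,:2]*1000).astype(np.float32)))
    for z in [(.062,.07),(.07,.076),(.076,.082),(.082,.09)]:
        P=box(.35,.48,.33,.5,*z);print('handle',z,len(P),P.mean(0) if len(P) else '')
    P=box(.57,.66,.06,.2,.02,.14)
    if c=='side':
        # bushing/pin seen by side cam : pca of upper points
        for z in [(.03,.05),(.05,.07),(.07,.09),(.09,.1),(.1,.12)]:
            Q=P[(P[:,2]>z[0])&(P[:,2]<z[1])];print(z,len(Q),Q.mean(0),Q.min(0),Q.max(0))
E
```

```text
time_s: 6.35
tool_pos: [0.4999, -0.057, 0.2213]
tool_rot: [-3.14, 0.008, -3.111]
wrist_force: [0.1, -0.0, -0.5]
opening: 0.0279
grasp_force: 0.0
mould ((612.871337890625, -51.115814208984375), (93.84075927734375, 110.51078033447266), 0.01546721812337637) 0.5823109311526733
beam ((715.5984497070312, -49.35310363769531), (46.11289978027344, 189.7498779296875), 1.591913104057312)
board ((511.92706298828125, 380.6523742675781), (196.31704711914062, 197.96839904785156), 8.10884952545166) [0.41319064 0.28112231] [0.60978463 0.48047249]
head ((524.5820922851562, 364.0154724121094), (54.28533935546875, 53.962547302246094), 66.14144134521484)
handle (0.062, 0.07) 20 [0.43177007 0.39669012 0.06593793]
handle (0.07, 0.076) 41 [0.43405981 0.39992186 0.07365051]
handle (0.076, 0.082) 135 [0.43506486 0.40448526 0.07927137]
handle (0.082, 0.09) 107 [0.43221858 0.40560355 0.08404372]
mould ((612.9134521484375, -55.46281051635742), (96.95278930664062, 113.08159637451172), 1.9421638250350952) 0.565046517875262
beam ((713.6898193359375, -53.303565979003906), (45.928550720214844, 190.01185607910156), 1.6562304496765137)
board ((477.1403503417969, 364.78948974609375), (129.2012481689453, 198.7621307373047), 18.022235870361328) [0.41098147 0.27658987] [0.55786972 0.4752833 ]
head ((514.0743408203125, 351.06890869140625), (37.54698944091797, 64.3004150390625), 43.28654861450195)
handle (0.062, 0.07) 84 [0.42986954 0.39321872 0.06608489]
handle (0.07, 0.076) 66 [0.43335628 0.39186641 0.0733122 ]
handle (0.076, 0.082) 147 [0.43454778 0.39775382 0.07989635]
handle (0.082, 0.09) 26 [0.42730301 0.40061447 0.08283802]
(0.03, 0.05) 8 [0.60721557 0.06460049 0.03663957] [0.60043847 0.06062753 0.03017145] [0.64102121 0.0699415  0.04617138]<stdin>:16: RuntimeWarning: Mean of empty slice.
  ret = um.true_divide(
Traceback (most recent call last):
ValueError: zero-size array to reduction operation minimum which has no identity
```

```bash
python3 -m inch '.03 .5 0 0 0 0 100;.03 .95 0 0 0 0 100;.03 .95 0 0 0 0 100;.03 .95 0 0 0 0 100;.03 .95 0 0 0 0 100;.03 .95 0 0 0 0 100;.03 .95 0 0 0 0 100;.03 .95 0 0 0 0 100;.03 .95 0 0 0 0 100;.03 .95 0 0 0 0 100;.03 .95 0 0 0 0 100;.03 .95 0 0 0 0 100;.03 .6 0 0 0 0 100;0 0 0 0 0 .95 100;0 0 0 0 0 .95 100;0 0 0 0 0 .95 100;0 0 0 0 0 .88 100;0 0 0 0 0 0 100;0 0 0 0 0 0 100'
python3 - <<'E'
from h import *
to([.470,.386,.051],[np.pi,0,np.radians(156.1)]);print(robot.sense()['joints'])
im,d=eyes.capture('wrist');cv2.imwrite('pics/w2.png',im)
f=pts('wrist',d,np.ones_like(d,bool))
def box(x0,x1,y0,y1,z0,z1): 
    return f[(f[:,0]>x0)&(f[:,0]<x1)&(f[:,1]>y0)&(f[:,1]<y1)&(f[:,2]>z0)&(f[:,2]<z1)]
P=box(.36,.6,.28,.47,.076,.088);print('handle',len(P),cv2.minAreaRect((P[:,:2]*1000).astype(np.float32)),np.median(P,0))
P=box(.36,.6,.28,.47,.107,.122);print('head',len(P),cv2.minAreaRect((P[:,:2]*1000).astype(np.float32)) if len(P) else 0)
E
```

```text
time_s: 8.35
tool_pos: [0.4678, 0.4046, 0.2158]
tool_rot: [-3.14, -0.001, 2.727]
wrist_force: [0.5, -0.8, -0.3]
opening: 0.0929
grasp_force: 0.0
turn [-0.01 -0.01  0.02] shift after turn [-0.24 -0.4   4.12] shift before turn [-0.24 -0.4   4.12]
[ 6.37768435e-01  4.78851068e-01  1.46594242e+00 -1.98094692e-05
  1.19838608e+00 -5.18674044e-01]
handle 2851 ((444.66058349609375, 400.5550842285156), (52.21824264526367, 124.94867706298828), 63.16429901123047) [0.44421472 0.39731747 0.08202162]
head 2375 ((515.203369140625, 364.92803955078125), (54.176979064941406, 40.19522476196289), 64.34700012207031)
```

View pics/w2.png

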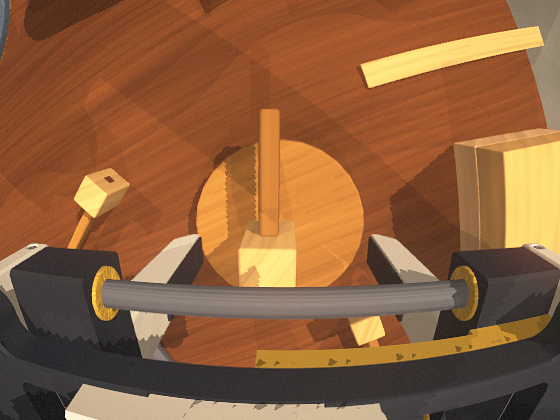

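The wrist view confirms the mallet on the board: handle at px (268,170), head at (268,262), centred between the fingers. The measured position matches, so I'll go down and grasp.

```bash
python3 -m inch '-.12 -.2 .4 0 0 0 100;-.12 -.2 .9 0 0 0 100;0 0 .9 0 0 0 100;0 0 .9 0 0 0 100;0 0 .7 0 0 0 100;0 0 .32 0 0 0 100;0 0 0 0 0 0 50;0 0 0 0 0 0 0;0 0 0 0 0 0 0;0 0 0 0 0 0 0;0 0 0 0 0 0 0;0 0 0 0 0 0 0;0 0 0 0 0 0 0;0 0 0 0 0 0 0' 50
```

```text
time_s: 9.8
tool_pos: [0.4703, 0.3862, 0.0523]
tool_rot: [3.142, -0.0, 2.724]
wrist_force: [-0.1, 0.4, -0.1]
opening: 0.0336
grasp_force: 0.0
```

```bash
python3 -m inch '0 0 0 0 0 0 0;0 0 0 0 0 0 0;0 0 0 0 0 0 0;0 0 0 0 0 0 0' 60
cat >> h.py <<'E'
YAW=.027; PIN=np.array([.6195,.121,.106]); AX=np.array([-np.sin(YAW)*np.sin(np.radians(35)),np.cos(YAW)*np.sin(np.radians(35)),np.cos(np.radians(35))])
RT=Ro.from_euler('z',YAW)*Ro.from_euler('x',-35,degrees=True)*Ro.from_euler('y',180,degrees=True)
OFF=np.array([-.058,0,.0273])
def strike(h): return PIN+AX*h-RT.apply(OFF),RT.as_euler('xyz')
E
python3 - <<'E'
from h import *
p,r=strike(.09);print(p,r);to(p,r)
E
```

```text
time_s: 10.2
tool_pos: [0.4703, 0.3862, 0.0522]
tool_rot: [-3.142, -0.0, 2.724]
wrist_force: [-0.4, -0.2, -1.2]
opening: 0.0196
grasp_force: 60.0
[0.55970479 0.18669018 0.20208653] [-2.53072742  0.         -3.11459265]
turn [ 5.01 -1.13 -3.59] shift after turn [-2.1  -6.28 -0.17] shift before turn [-4.06 -3.65 -3.75]
```

```bash
python3 -m inch '0 0 -.2 0 0 0 0;0 0 -.5 0 0 0 0;0 0 -.8 0 0 0 0;0 0 -.9 0 0 0 0;0 0 -.9 0 0 0 0;0 0 -.9 0 0 0 0;0 0 -.5 0 0 0 0;0 0 0 0 0 0 0'
python3 -m inch '-.3 -.2 0 0 0 0 0;-.5 -.4 0 0 0 0 0;-.5 -.4 0 0 0 0 0;-.5 -.4 0 0 0 0 0;0 0 0 .55 -.12 -.4 0;0 0 0 .55 -.12 -.4 0;0 0 0 .55 -.12 -.4 0;0 0 0 .55 -.12 -.4 0;0 0 0 .55 -.12 -.4 0;0 0 0 .55 -.12 -.4 0;0 0 0 .55 -.12 -.4 0;0 0 0 .55 -.13 -.4 0;0 0 0 .61 -.16 -.39 0;0 0 0 0 0 0 0;0 0 0 0 0 0 0'
python3 - <<'E'
from h import *
p,r=strike(.09);print(p,r);to(p,r);print(robot.sense()['joints'])
im,d=eyes.capture('side');cv2.imwrite('pics/s2.png',cv2.resize(im[60:300,130:450],(640,480),interpolation=3))
E
```

```text
time_s: 11.0
tool_pos: [0.4711, 0.3869, 0.2434]
tool_rot: [3.137, 0.002, 2.724]
wrist_force: [0.7, -0.5, -2.5]
opening: 0.0194
grasp_force: 60.0
time_s: 12.5
tool_pos: [0.5133, 0.3054, 0.2388]
tool_rot: [-2.532, -0.001, -3.114]
wrist_force: [0.4, -0.1, -2.1]
opening: 0.02
grasp_force: 60.0
[0.55970479 0.18669018 0.20208653] [-2.53072742  0.         -3.11459265]
turn [ 0.01 -0.    0.01] shift after turn [-1.08 -1.93  2.47] shift before turn [-1.08 -1.93  2.47]
[ 0.67189271  0.6338035   1.27870423 -0.47585529  1.62060769 -0.85526083]
```

View pics/s2.png

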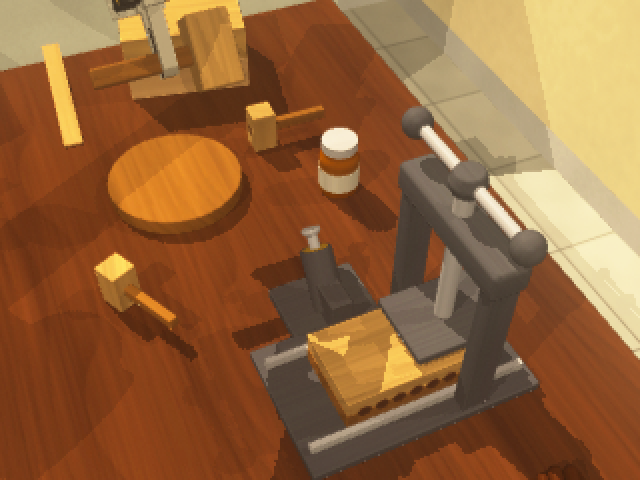

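The mallet hangs tilted in the gripper at px (190,45) with its handle straight. The mould is in at (400,365) and the pin is up at (312,240). I'll move to the standoff and check the mallet's pose in the hand.

```bash
python3 -m inch '-.2 -.4 .2 0 0 0 0;-.4 -.75 .5 0 0 0 0;-.4 -.7 .7 0 0 0 0;-.08 -.08 .7 0 0 0 0;0 0 .37 0 0 0 0;0 0 0 0 0 0 0;0 0 0 0 0 0 0'
python3 - <<'E'
from h import *
p,r=strike(.09);to(p,r);s=robot.sense();print(s['joints'],s['wrist_force'])
T=Ro.from_euler('xyz',s['tool_rot'])
for c in ['side','top']:
    im,d=eyes.capture(c);f=pts(c,d,np.ones_like(d,bool));q=T.inv().apply(f-s['tool_pos'])-OFF  # mallet-ish coords: x=-mx,z=-mz
    q=q*[-1,1,-1]
    m=(abs(q[:,0])<.035)&(abs(q[:,1])<.04)&(q[:,2]>-.02)&(q[:,2]<.1);Q=q[m]
    print(c,len(Q),np.percentile(Q,[1,50,99],axis=0).round(4).tolist())
    for k,sgn,lo in [(1,-1,.02),(1,1,.02),(0,1,.02),(2,1,.08)]:
        W=Q[(sgn*Q[:,k]>lo)]
        if len(W)>60:
            W=W[abs(W[:,k]-np.median(W[:,k]))<.004];u,S,vt=np.linalg.svd(W-W.mean(0),full_matrices=False);print(' face',k,sgn,len(W),W.mean(0).round(4),vt[2].round(3))
    m=(q[:,0]<-.03)&(q[:,0]>-.16)&(abs(q[:,1])<.02)&(abs(q[:,2]-.045)<.03)
    H=q[m];
    for a in (-.145,-.12,-.1,-.04):
        w=H[abs(H[:,0]-a)<.008]
        if len(w)>5: print(' handle',a,len(w),w.mean(0).round(4),w.min(0).round(3),w.max(0).round(3))
    if c=='side':cv2.imwrite('pics/s3.png',cv2.resize(im[90:250,170:390],(660,480),interpolation=3))
    P=f[(f[:,0]>.59)&(f[:,0]<.65)&(f[:,1]>.09)&(f[:,1]<.15)&(f[:,2]>.095)&(f[:,2]<.12)];print('pin',c,len(P),P.mean(0),P[P[:,2]>.11].mean(0))
E
```

```text
time_s: 13.25
tool_pos: [0.5602, 0.1877, 0.2042]
tool_rot: [-2.532, 0.002, -3.113]
wrist_force: [-0.6, 0.5, -2.1]
opening: 0.0197
grasp_force: 60.0
turn [0.01 0.02 0.01] shift after turn [0.01 0.01 0.06] shift before turn [0.01 0.01 0.06]
[ 0.48692489  0.60443377  1.41874824 -0.54547705  1.43888753 -0.94947785] [-0.59467043  0.52130097 -2.08713207]
side 1074 [[-0.0323, -0.03, 0.0013], [-0.0071, -0.0261, 0.046], [0.0253, 0.0191, 0.0892]]
 face 1 -1 858 [-0.001  -0.0265  0.0454] [0.01  1.    0.003]
 face 0 1 93 [ 0.023  -0.0263  0.0454] [ 0.516 -0.856  0.001]
 face 2 1 99 [-0.0056 -0.0215  0.0851] [-0.005 -0.004 -1.   ]
 handle -0.145 68 [-0.1442 -0.0075  0.045 ] [-0.15  -0.013  0.033] [-0.137  0.007  0.056]
 handle -0.12 77 [-0.1202 -0.0086  0.0451] [-0.128 -0.012  0.033] [-0.112  0.006  0.057]
 handle -0.1 73 [-0.0998 -0.009   0.0452] [-0.108 -0.014  0.033] [-0.092  0.004  0.057]
 handle -0.04 55 [-0.0383 -0.009   0.0448] [-0.045 -0.013  0.033] [-0.032 -0.001  0.057]
pin side 57 [0.61863235 0.11249402 0.1047345 ] [0.61833761 0.11080295 0.11129997]
top 678 [[-0.0247, -0.0282, 0.0045], [0.0056, -0.0228, 0.0682], [0.0281, 0.0244, 0.095]]
 face 1 -1 433 [ 0.0046 -0.0242  0.0472] [-0.002 -1.    -0.   ]
 face 0 1 113 [ 0.0238 -0.0142  0.0677] [-1.     0.003 -0.003]
 face 2 1 247 [ 0.008  -0.0011  0.0915] [ 0.01  -0.013  1.   ]
 handle -0.145 52 [-0.1423 -0.0024  0.0519] [-0.148 -0.009  0.036] [-0.137  0.01   0.061]
 handle -0.12 77 [-0.1202 -0.0035  0.0523] [-0.128 -0.012  0.035] [-0.112  0.009  0.064]
 handle -0.1 80 [-0.1003 -0.0022  0.0528] [-0.108 -0.012  0.033] [-0.092  0.012  0.062]
pin top 71 [0.62118382 0.11679739 0.10422025] [0.62126891 0.11641696 0.1123889 ]
```

View pics/s3.png

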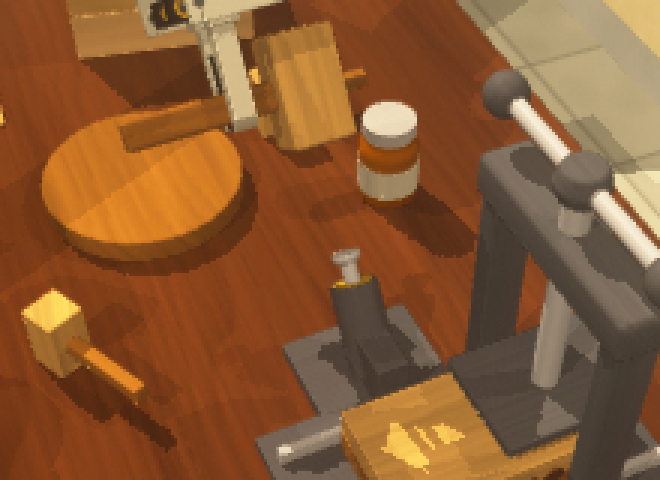

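The mallet sits in the hand as modelled, square to within about 1° and 2 mm. In the picture it is at (300,90), in line above the pin at (347,265). I'll approach, then knock.

```bash
python3 -m inch '0 0 .3 .01 .02 0 0;0 0 .5 0 0 0 0;0 0 .5 0 0 0 0;0 0 .4 0 0 0 0;0 0 .2 0 0 0 0;0 0 0 0 0 0 0'
python3 - <<'E'
from h import *
p,r=strike(0);to(p,r);p,r=strike(-.018);to(p,r);print(robot.sense()['joints'])
E
```

```text
time_s: 13.95
tool_pos: [0.5609, 0.1432, 0.1405]
tool_rot: [-2.529, -0.002, -3.114]
wrist_force: [-0.1, 0.1, -2.1]
opening: 0.0198
grasp_force: 60.0
turn [-0.01 -0.01  0.01] shift after turn [0.   0.01 0.37] shift before turn [0.   0.01 0.37]
turn [-0.01 -0.01  0.01] shift after turn [0.   0.01 0.82] shift before turn [-0.    0.01  0.82]
[ 0.42432978  0.64612359  1.52258563 -0.58303952  1.29168565 -0.91790119]
```

```bash
python3 -m inch '0 0 .3 0 0 0 0;0 0 .25 0 0 0 0'
python3 -m inch '0 0 .2 0 0 0 0'
python3 -m inch '0 0 .06 0 0 0 0'
python3 - <<'E'
from h import *
p,r=strike(-.018);to(p,r)
E
```

```text
time_s: 14.15
tool_pos: [0.5621, 0.1313, 0.1234]
tool_rot: [-2.531, 0.001, -3.113]
wrist_force: [-1.6, 4.3, 4.9]
opening: 0.02
grasp_force: 60.0
time_s: 14.25
tool_pos: [0.5622, 0.1265, 0.1166]
tool_rot: [-2.531, 0.0, -3.113]
wrist_force: [1.4, 0.8, -1.4]
opening: 0.0199
grasp_force: 60.0
time_s: 14.35
tool_pos: [0.5614, 0.1244, 0.1139]
tool_rot: [-2.529, -0.002, -3.114]
wrist_force: [-0.1, 0.4, -2.7]
opening: 0.0198
grasp_force: 60.0
turn [-0.01 -0.01  0.01] shift after turn [0.   0.01 0.  ] shift before turn [0.   0.01 0.  ]
```

The spring force vanished, so the pin has snapped. A small extra nudge until contact, then retreat and look.

```bash
python3 -m inch '0 0 .05 0 0 0 0;0 0 0 0 0 0 0'
python3 -m inch '0 0 -.3 0 0 0 0;0 0 -.7 0 0 0 0;0 0 -.8 0 0 0 0;0 0 -.8 0 0 0 0;0 0 -.4 0 0 0 0;0 0 0 0 0 0 0'
python3 - <<'E'
from h import *
im,d=eyes.capture('side');cv2.imwrite('pics/s4.png',cv2.resize(im[90:250,170:390],(660,480),interpolation=3))
f=pts('side',d,np.ones_like(d,bool));P=f[(f[:,0]>.59)&(f[:,0]<.65)&(f[:,1]>.08)&(f[:,1]<.15)&(f[:,2]>.085)&(f[:,2]<.12)]
print(P[:,2].max(),P[P[:,2].argsort()[-12:]].mean(0))
to([.470,.386,.19],[np.pi,0,np.radians(156.1)])
E
```

```text
time_s: 14.55
tool_pos: [0.5616, 0.1242, 0.1136]
tool_rot: [-2.53, -0.001, -3.114]
wrist_force: [-1.8, 1.9, 1.3]
opening: 0.02
grasp_force: 60.0
time_s: 15.15
tool_pos: [0.5606, 0.1944, 0.2137]
tool_rot: [-2.532, 0.003, -3.113]
wrist_force: [0.3, -0.4, -3.0]
opening: 0.0193
grasp_force: 60.0
0.09907261363310516 [0.62052527 0.09570623 0.09718708]
turn [-5.01  1.14  3.6 ] shift after turn [4.01 3.49 0.55] shift before turn [ 2.12  4.31 -2.35]
```

View pics/s4.png

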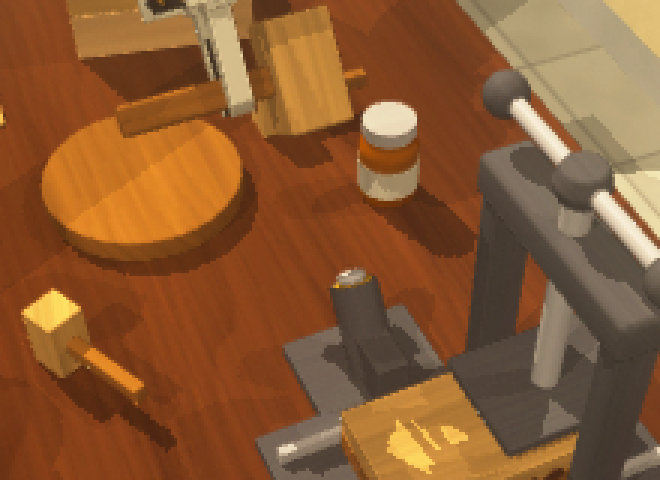

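The pin head is flush on the bushing at px (352,277). Its rim is at 99 mm, as predicted for home. Next I return the mallet.

```bash
python3 -m inch '.2 .3 -.3 0 0 0 0;.35 .6 -.5 0 0 0 0;.4 .8 -.5 0 0 0 0;.4 .8 -.5 0 0 0 0;.4 .8 -.4 0 0 0 0;.3 .7 -.15 0 0 0 0;.07 .31 0 0 0 0 0;0 0 0 -.55 .12 .4 0;0 0 0 -.55 .12 .4 0;0 0 0 -.55 .12 .4 0;0 0 0 -.55 .12 .4 0;0 0 0 -.55 .13 .4 0;0 0 0 -.55 .13 .4 0;0 0 0 -.55 .13 .4 0;0 0 0 -.55 .13 .4 0;0 0 0 -.61 .14 .4 0;0 0 0 0 0 0 0;0 0 0 0 0 0 0'
python3 - <<'E'
from h import *
to([.470,.386,.0525],[np.pi,0,np.radians(156.1)])
s=robot.sense();T=Ro.from_euler('xyz',s['tool_rot']);print(s['tool_pos'],s['tool_rot'])
im,d=eyes.capture('side');f=pts('side',d,np.ones_like(d,bool));q=(T.inv().apply(f-s['tool_pos'])-OFF)*[-1,1,-1]
m=(abs(q[:,0])<.035)&(abs(q[:,1])<.04)&(q[:,2]>-.02)&(q[:,2]<.1);Q=q[m];print(np.percentile(Q,[1,50,99],axis=0).round(4))
for a in (-.145,-.12,-.1,-.04):
    w=q[(abs(q[:,0]-a)<.008)&(abs(q[:,1])<.02)&(abs(q[:,2]-.045)<.03)]
    if len(w)>5: print(a,len(w),w.mean(0).round(4),w.min(0).round(3),w.max(0).round(3))
E
```

```text
time_s: 17.0
tool_pos: [0.4699, 0.3847, 0.1892]
tool_rot: [-3.139, -0.0, 2.724]
wrist_force: [0.0, 0.2, -2.0]
opening: 0.0194
grasp_force: 60.0
turn [-0.02 -0.   -0.  ] shift after turn [0.01 0.03 3.42] shift before turn [0.01 0.04 3.42]
[0.4698754  0.38471666 0.18924924] [-3.13913466e+00 -3.94246847e-05  2.72436138e+00]
[[-0.0323 -0.0305  0.0027]
 [ 0.0037 -0.0258  0.0602]
 [ 0.0278  0.0218  0.0907]]
-0.145 46 [-0.1427 -0.0069  0.0484] [-0.149 -0.012  0.034] [-0.137  0.007  0.058]
-0.12 58 [-0.1203 -0.0081  0.0473] [-0.128 -0.013  0.034] [-0.112  0.004  0.057]
-0.1 54 [-0.1001 -0.0093  0.0471] [-0.108 -0.012  0.035] [-0.092 -0.004  0.058]
-0.04 68 [-0.0401 -0.0076  0.0486] [-0.048 -0.02   0.031] [-0.032  0.005  0.058]
```

Mallet unshifted in hand. Lower gently to contact.

```bash
python3 -m inch '0 .03 .4 -.02 0 0 0;0 0 .7 0 0 0 0;0 0 .8 0 0 0 0;0 0 .7 0 0 0 0;0 0 .4 0 0 0 0;0 0 .2 0 0 0 0;0 0 .12 0 0 0 0;0 0 .05 0 0 0 0;0 0 0 0 0 0 0'
python3 -m inch '0 0 .04 0 0 0 0;0 0 0 0 0 0 0'
```

```text
time_s: 17.95
tool_pos: [0.4708, 0.3872, 0.0554]
tool_rot: [3.138, 0.0, 2.724]
wrist_force: [-0.0, -0.0, -2.5]
opening: 0.0194
grasp_force: 60.0
time_s: 18.15
tool_pos: [0.4706, 0.387, 0.0535]
tool_rot: [3.138, 0.0, 2.724]
wrist_force: [-0.1, 0.7, -2.7]
opening: 0.0194
grasp_force: 60.0
```

```bash
python3 -m inch '0 0 .03 .02 0 0 0;0 0 0 0 0 0 0'
python3 -m inch '0 0 .02 0 0 0 0;0 0 0 0 0 0 0'
```

```text
time_s: 18.35
tool_pos: [0.4706, 0.387, 0.0522]
tool_rot: [3.141, 0.0, 2.724]
wrist_force: [-0.2, -0.2, 0.1]
opening: 0.0195
grasp_force: 60.0
time_s: 18.55
tool_pos: [0.4705, 0.3871, 0.0521]
tool_rot: [3.141, 0.0, 2.724]
wrist_force: [-4.1, -2.5, 8.6]
opening: 0.0192
grasp_force: 60.0
```

On the board. Release with the fingers opening evenly, then rise.

```bash
python3 -m inch '0 0 -.02 0 0 0 0;0 0 0 0 0 0 0;0 0 0 0 0 0 28;0 0 0 0 0 0 40;0 0 0 0 0 0 70;0 0 0 0 0 0 100;0 0 0 0 0 0 100;0 0 0 0 0 0 100;0 0 0 0 0 0 100;0 0 0 0 0 0 100' 10
python3 -m inch '0 0 -.3 0 0 0 100;0 0 -.8 0 0 0 100;0 0 -.9 0 0 0 100;0 0 -.9 0 0 0 100;0 0 -.9 0 0 0 100;.5 0 -.5 0 0 0 100;.8 0 0 0 0 0 100;.8 0 0 0 0 0 100;.8 0 0 0 0 0 100;.4 0 0 0 0 0 100;0 0 0 0 0 0 100;0 0 0 0 0 0 100'
python3 - <<'E'
from h import *
a,d=eyes.capture('side');b,d2=eyes.capture('top')
f=pts('top',d2,np.ones_like(d2,bool));P=f[(f[:,0]>.45)&(f[:,0]<.6)&(f[:,1]>.29)&(f[:,1]<.45)&(f[:,2]>.105)&(f[:,2]<.125)]
print(cv2.minAreaRect((P[:,:2]*1000).astype(np.float32)),np.median(P[:,2]))
cv2.imwrite('pics/end.png',np.hstack([cv2.resize(a[90:290,140:400],(400,308)),cv2.resize(b[120:320,100:360],(400,308))]))
E
```

```text
time_s: 19.55
tool_pos: [0.4704, 0.3869, 0.0519]
tool_rot: [3.141, -0.0, 2.724]
wrist_force: [0.3, -0.7, 0.2]
opening: 0.0776
grasp_force: 0.0
time_s: 20.75
tool_pos: [0.3505, 0.4403, 0.2243]
tool_rot: [3.141, 0.0, 2.724]
wrist_force: [0.4, 0.8, 0.0]
opening: 0.093
grasp_force: 0.0
((525.3088989257812, 365.3346252441406), (54.287384033203125, 53.88072204589844), 65.56221771240234) 0.1139420158949439
```

View pics/end.png

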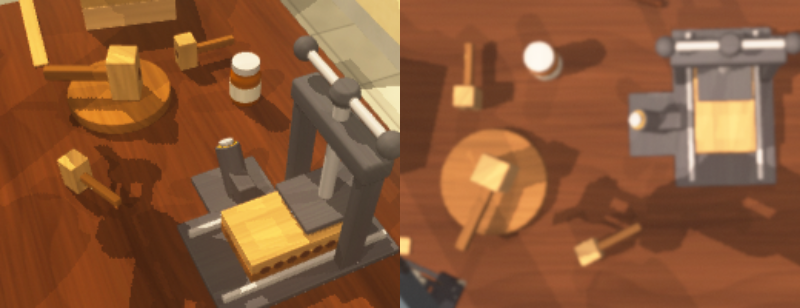

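The picture shows the mallet standing on the board (left px 122,75; right px 490,172), the pin home (228,145) and the mould in (255,235). The jar and the other things are undisturbed.

```bash
python3 -c "
from workcell import order
print(order.job_done())"
```

```text
the job is handed in; nothing more can be done
None
```

I pushed the mould fully home, knocked the pin in with the mallet until it snapped and stayed home, and stood the mallet back upright on the board. The job was handed in at about 21 s, and no verdict was shown.

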